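# Take two gauge readings and put the gauge away

### The job

Pick up the pen gauge and touch its steel tip to the test plate, first inside the printed ring and then at the middle of the printed cross. Then lay the gauge flat on the floor of the open drawer, clear of the case in there and without dropping it, let go, and slide the drawer gently until it is fully shut. Leave the other things standing on the bench where they are.

Things in the scene. Friction and masses are not known exactly. Their poses are not given: they have to be found in the camera images.
- gauge: Pen gauge lying on the bench: a grey plastic bar 115 long x 20 wide x 20 high mm with a steel cone nose at one end, 150 mm overall, 90 g. Origin: centre of the underside, near the centre of mass; +x points along the bar to the nose, z up. The bar spans x = -65 to +50 mm, the nose +50 to +85 mm (radius 8 mm tapering to 2 mm), its axis 10 mm above the underside. Loose.
- gauge_tip (a point): The blunt end of the steel nose (radius 2 mm): at x = +85, y = 0, z = +10 mm in the gauge's frame, same axes.
- test_plate: Flat white painted plate, 120 x 80 x 8 mm, on a black rubber base 130 x 90 x 14 mm, fixed to the bench; top surface at 22 mm. Origin: centre of the underside; x along the long side. It carries a printed ring mark and a printed cross mark, 64 mm apart.
- ring_mark (a point): Centre of the printed ring (26 mm outer diameter) on the plate's top surface, 32 mm from the plate's centre along its -x; z up.
- cross_mark (a point): Centre of the printed X-shaped cross (strokes 28 mm long) on the plate's top surface, 32 mm from the plate's centre along its +x; z up.
- drawer (a joint): The one white-fronted drawer of a low grey cabinet (270 deep x 300 wide x 85 high mm, fixed, front to the robot, a cardboard box on the rear of its top). Travel in m: 0 fully shut, positive when pulled out towards the robot, along drawer_floor's -x (at most 0.19; starts about 0.15 to 0.185 out). Slides with little friction (about 1 N) and stays where left.
- drawer_floor (a point): Point on the drawer's inner floor, at the middle of its front edge (foot of the inner front wall), 22 mm above the bench, moving with the drawer; +x points into the cabinet, away from the robot, y along the drawer front, z up. Inside the drawer is x = 0 to +225, y = -129 to +129 mm; walls 6 mm thick, 41 mm above the floor. The part beyond x = travel - 6 mm is under the cabinet's top.
- drawer_handle (a point): Middle of the drawer's steel bar handle (about 120 mm long along y), 35 mm in front of the drawer's front face, 47 mm above the bench; axes as drawer_floor's. The front board is 15 mm thick, 294 mm wide, its outer face at x = -21 mm of drawer_floor, standing from 9 mm below to 49 mm above that floor.
- foil_case: Closed black case 70 (x) x 45 (y) x 25 high mm lying in the drawer near its +y side wall; it stays there. Origin: centre of its underside. Loose.
- rock: rough grey stone specimen, about 46 x 40 x 39 mm, a bystander standing on the bench. Origin: centre of its underside. Loose.
- beaker: small glass beaker, radius 28 mm, 65 mm tall, a bystander standing on the bench. Origin: centre of its underside. Loose.
- jar: amber glass jar with white cap, radius 24 mm, 55 mm tall, a bystander standing on the bench. Origin: centre of its underside. Loose.
- dish: shallow white ceramic dish, radius 42 mm, 16 mm tall, a bystander standing on the bench. Origin: centre of its underside. Loose.
- wash_bottle: white plastic bottle, radius 30 mm, 150 mm tall, a bystander standing on the bench. Origin: centre of its underside. Loose.
Mind the look-alikes: they are no part of the job. Of the things that look like the gauge, the smaller one is meant.

How it is judged:
By the outcome, as a careful person would: the job done as asked, in the order asked, and still so for the second after the job is handed in, with the robot touching nothing.
It also fails if it takes over 67 s, if anything falls off the work surface, if the arm or the gripper's body presses on something with over 40 N, if the wrist force passes 120 N, or if a joint passes its speed limit or range.

### The arm

A 6-joint arm with a two-finger parallel gripper is mounted at the origin on the work surface. World frame = base frame: x ahead of the robot, y to its left, z up, the work surface at z = 0. Lengths are in mm, angles in degrees, forces in N, time in s.
With the tool pointing down it reaches from about 425 to 925 mm from the base axis. Payload 12.5 kg.
Tool frame: the origin (TCP) lies midway between the tips of the shut fingers; the grasp point (between the pads) lies 19 mm behind it; z points along the fingers, y is the line along which they close (so a half turn about z gives the same grasp; the last joint's range is limited). The gripper opens to 85 mm and grips with 20 to 120 N. Pads are 22 mm wide; open, the fingers measure 114 mm over their backs; the gripper's body (76 mm by 85 mm) begins 54 mm behind the grasp point. The pads swing forward as they close: fully open they stand 13 mm farther back than shut.
Start: joints at [-80.191, 28.126, 89.318, -0, 62.55, -6.05], TCP at [170.822, -601.219, 231.327] pointing down, gripper open.
Joint ranges: [-177.58, 177.58], [-47.91, 125.51], [2.72, 160], [-65.01, 245.01], [3.68, 167.84], [-153.87, 153.87]. Speed limits (degrees/s): [127.2, 127.2, 159.86, 180, 180, 180].

### API

Orientations are given as [roll, pitch, yaw] about the fixed x, y, z axes, in that order (R = Rz(yaw) Ry(pitch) Rx(roll)).
In Python, from workcell import state, get_image, camera_params, close_job, find_in, trace gives the robot as it stands. The module is installed in compiled form; this text tells all that it offers.
- The arm moves only by the tool drive_tool, never from a script. Its argument "commands" is a list that holds one entry, the list of rows, each a list of 7 numbers: the finger opening in mm, from 0 to 85.4, then the shift along the tool's x, y, z scaled (see below), then the turn, a rotation vector about the tool's x, y, z scaled (see below). A call has 1 to 20 rows; each row is the pose to reach, as a shift and turn from the pose commanded when the call began, along the tool's axes at that moment, turning the shorter way round; what a row does not reach only later rows make up. The controller multiplies each number of a shift by 0.15 m and each number of a turn by 360 degrees. A row lasts 1/8 s, in which the tool goes at most 62.5 mm and 10.7 degrees, less where a joint would pass 70% of its speed; a pose out of reach is approached as far as the arm can. A call with a number of a shift or a turn outside -1 to 1 is refused whole. A call with a gripper value outside its range is refused whole. The fingers move at their own pace and stop on an object; "grip_force" is the grip in N (left out, the last holds). Time passes only in rows, so rows that repeat a pose let the fingers close. It gives the time, the measured TCP pose, the force, the opening and the grip force at its end, in the units of the state.
- state(): the state, without advancing time (a new reading comes with each control period).
- get_image(name): name is "scene" or "top" or "wrist"; returns (picture, depth): 384x512x3 uint8, red, green, blue; 384x512 float32, mm along the optical axis (not along the pixel's ray), 0 where there is no reading.
- camera_params(name): a dict with "mtx" (3x3 intrinsics, pixels), "extrinsics" (4x4, takes a point from world to camera coordinates); the wrist camera has in their place "hand_eye" (4x4, takes a point from camera to tool coordinates, whose origin is the TCP and whose axes are the flange's). Camera axes: x right, y up, looking along -z (the intrinsics and any distortion apply to the point x, -y, -z); pixel columns grow to the right and rows downward; lengths in mm; the calibration is good to about 2 mm. The wrist camera is an equidistant fisheye: a pixel r from the principal point sees the ray r / f radians off the axis. A picture is of the moment at which its call begins: read the wrist's pose just before it. camera_params takes no time and is no camera call.
- close_job(): hands the job in; it is judged then, once.
Trained networks look in the newest picture that a camera, given by its name, has taken for a name from the list of things; names that differ only in an ending like _2 or _b are one class to them, and where a whole thing is asked for, a point or a joint stands for the part that bears it (a point fixed in the world has none). Each returns a list of dicts, best first, with "p" (0 to 1); they miss things now and then, are a little off and sometimes report something else, mostly with a low value. They report only what shows in the picture. A call takes as long as a camera call. They do not tell look-alikes from the thing itself.
- find_in(query, camera): "at" ([column, row] in pixels, amid what is visible of it).
- trace(query, camera): "mask" (384x512 bool, what is visible of it) and "at" ([column, row] in pixels, amid what is visible of it).
The state is a dict: "clock": time; "qpos": joint angles; "qvel": joint speeds; "effort": joint torques, N m; "position": TCP position; "eef_rot": TCP orientation; "ft_force": force on the tool from outside, world axes, zero at the start; "ft_torque": the same for the moment, N m; "grip_width": finger opening in mm; "grip_force": force on a finger pad.
Only numpy, scipy, OpenCV 4.12 (cv2) and the standard library are available. Lean on these libraries where they do the work, as an engineer would, in place of code of your own. Each camera call takes 0.05 s, during which the arm holds its last target. There are 200 camera calls.

## Working session

There is one attempt and no reset: what is moved stays moved. The work goes in short steps, Python scripts to look and compute and a tool call to move; the robot and the scene stay as the last step left them, time stands still between calls to the robot, and variables do not carry over. Pictures are saved under pics/ and viewed, at most 10 in all, crops included, and the job is handed in when it is done.

Besides the shell and the picture viewer there is one more tool, called after "Request:" as a command line: name --argument value ..., lists and objects as JSON in quotes. drive_tool: Moves the arm, as the interface text tells. Shifts and turns lie within -1 to 1; 1 stands for 0.15 m of shift or 360 degrees of turn. Its arguments: {"type":"object","properties":{"commands":{"type":"array","items":{"type":"array","items":{"type":"array","items":{"type":"number"}}}},"grip_force":{"type":"number"}},"required":["commands"]}

```bash
mkdir -p pics
cat > h.py <<'E'
import numpy as np, cv2
from workcell import *
from scipy.spatial.transform import Rotation as R
def cloud(name):
    img,d=get_image(name); c=camera_params(name); K=np.array(c["mtx"]); E=np.array(c["extrinsics"])
    v,u=np.mgrid[:384,:512]
    dist=None
    for k in c:
        if 'dist' in k: dist=np.array(c[k],float)
    uv=np.stack([u,v],-1).reshape(-1,1,2).astype(float)
    n=cv2.undistortPoints(uv,K,dist).reshape(384,512,2)
    P=np.stack([n[...,0]*d,-n[...,1]*d,-d],-1)
    W=(P-E[:3,3])@E[:3,:3]
    W[d==0]=np.nan
    return img,d,W
E
python3 - <<'E'
from h import *
print(state())
for n in("scene","top","wrist"):
    print(n,camera_params(n))
ims=[]
for n in("scene","top"):
    i,d,W=cloud(n); np.savez(n,i=i,W=W); cv2.imwrite(f"pics/{n}.png",cv2.resize(i[...,::-1],(800,600)))
    for q in ["gauge","test_plate","drawer_handle","drawer","foil_case","rock","beaker","jar","dish","wash_bottle"]:
        for r in find_in(q,n)[:3]:
            if r["p"]<.2: continue
            c,w=map(int,r["at"]); print(n,q,round(r["p"],2),c,w,W[w,c].round())
E
```

```text
{'clock': 0.0, 'qpos': array([-8.01907233e+01,  2.81644788e+01,  8.93512761e+01, -9.62939442e-04,
        6.25503384e+01, -6.05151774e+00]), 'qvel': array([ 0.00708251,  0.00769797, -0.01293822,  0.03867304,  0.16515308,
       -0.03150556]), 'effort': array([ 1.86582081e-03, -6.18446016e+01, -2.61594272e+01, -3.07501830e-05,
        4.07642772e-03, -6.32525456e-06]), 'position': array([ 170.77886055, -600.96560515,  230.71723527]), 'eef_rot': array([-1.79934185e+02, -6.11847641e-03,  1.58612353e+01]), 'ft_force': array([0.16716167, 0.55014857, 0.8831269 ]), 'ft_torque': array([-0.00756598, -0.03817525, -0.05059197]), 'grip_force': 0.0, 'grip_width': 85.46160953826153}
scene {'mtx': array([[364.70082315,   0.        , 252.58067588],
       [  0.        , 364.70082315, 186.77096393],
       [  0.        ,   0.        ,   1.        ]]), 'extrinsics': array([[ 6.79418151e-01,  7.33624662e-01,  1.36319935e-02,
        -2.91875461e+02],
       [-4.87795594e-01,  4.37718542e-01,  7.55286658e-01,
         2.28010593e+02],
       [ 5.48129943e-01, -5.19805091e-01,  6.55252801e-01,
        -1
[... 1595 characters left out ...]

scene jar 0.29 321 243 [770. -61.  27.]
scene dish 0.91 170 207 [ 354. -278.    5.]
scene dish 0.52 322 148 [480. 303.  23.]
scene wash_bottle 0.7 325 152 [504. 291.  23.]
scene wash_bottle 0.56 101 247 [ 452. -523.  100.]
top gauge 0.61 386 219 [ 416. -498.  108.]
top gauge 0.56 256 201 [490. -73.  18.]
top test_plate 0.63 320 179 [ 569. -297.   20.]
top drawer_handle 0.97 157 183 [553. 275.  22.]
top drawer 0.82 159 183 [554. 268.  20.]
top foil_case 0.52 129 169 [598. 368.  46.]
top beaker 0.55 254 141 [704. -65.  32.]
top jar 0.5 282 134 [ 722. -163.   57.]
top dish 0.8 313 235 [ 373. -271.    5.]
top dish 0.61 387 218 [ 419. -500.  113.]
top wash_bottle 0.65 387 218 [ 419. -500.  113.]
```

View pics/top.png

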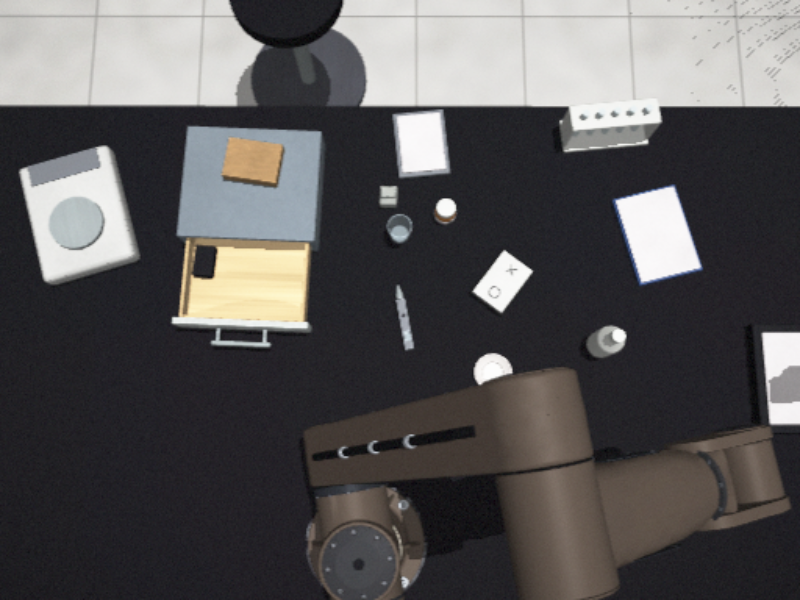

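View pics/scene.png

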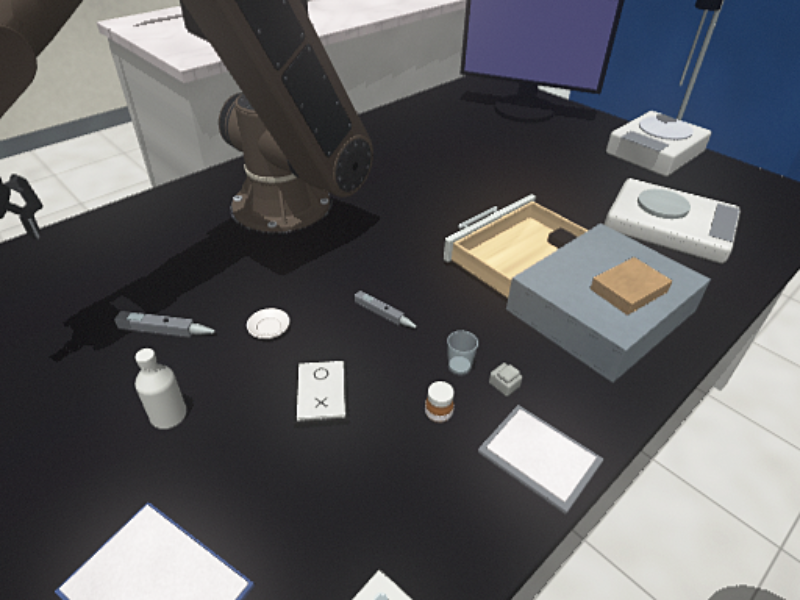

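Candidates for the gauge (800x600 scene picture): a larger one at (160,324) and a smaller one at (385,309), which is also at (403,318) in the top picture. The smaller is the one described. Next I'll check its size and measure the plate and drawer.

Run:
```python
from h import *
def rect(P):
    r=cv2.minAreaRect(P.astype(np.float32)); b=cv2.boxPoints(r); return np.round(r[0],1),np.round(r[1],1),round(r[2],1)
for n in("scene","top"):
    f=np.load(n+".npz"); i,W=f["i"],f["W"]; g=i.astype(int).mean(-1)
    X,Y,Z=W[...,0],W[...,1],W[...,2]
    print(n,"bench z",np.nanmedian(Z[(abs(X-450)<30)&(abs(Y+180)<20)]))
    m=(X>400)&(X<600)&(Y>-130)&(Y<-30)&(Z>6)&(Z<40)
    P=W[m]; print("gauge",m.sum(),rect(P[:,:2]),"zmax",np.percentile(P[:,2],[50,95]))
    # axis
    q=P[P[:,2]>12][:,:2]; c=q.mean(0); U=np.linalg.svd(q-c)[2][0]; U=U*np.sign(U[0]); t=(P[:,:2]-c)@U
    print(" dir deg",np.degrees(np.arctan2(U[1],U[0])).round(2),"tail",(c+U*t.min()).round(1),"tip",(c+U*t.max()).round(1),"L",(t.max()-t.min()).round(1), "lat",np.percentile((P[:,:2]-c)@[-U[1],U[0]],[2,98]).round(1))
    for a in np.arange(t.min(),t.max(),15):
        s=(t>=a)&(t<a+15); l=(P[s][:,:2]-c)@[-U[1],U[0]]; print("   ",round(a-t.min()),(np.percentile(l,[2,98])).round(1),P[s][:,2].max().round(1))
    if n=="scene":
        m=(X>120)&(X<330)&(Y>-520)&(Y<-380)&(Z>6)&(Z<60); print("big",rect(W[m][:,:2]),np.percentile(W[m][:,2],95))
    m=(X>480)&(X<660)&(Y>-400)&(Y<-230)&(Z>15)&(Z<30)
    k=cv2.connectedComponents(m.astype(np.uint8))
    print("plate",rect(W[m&(g>120)][:,:2]),np.median(W[m][:,2]))
    w=(m&(g>120)).astype(np.uint8); hull=cv2.convexHull(np.argwhere(w)[:,::-1].astype(np.int32)); fill=np.zeros_like(w); cv2.fillConvexPoly(fill,hull,1); fill=cv2.erode(fill,np.ones((5,5),np.uint8))
    dk=(fill>0)&(g<170); nn,L,st,ce=cv2.connectedComponentsWithStats(dk.astype(np.uint8),connectivity=8)
    for a in range(1,nn):
        if st[a,4]>4: Q=W[L==a]; print(" mark",st[a,4],ce[a].round(1),((Q.min(0)+Q.max(0))/2).round(1),Q.mean(0).round(1))
    # front board top
    m=(X>380)&(X<520)&(Y>100)&(Y<460)&(Z>60)&(Z<82); print("front",rect(W[m][:,:2]),np.median(Z[m]))
    m=(X>330)&(X<480)&(Y>150)&(Y<400)&(Z>35)&(Z<57)&(g>100); print("handle-ish",rect(W[m][:,:2]),m.sum())
    m=(X>550)&(X<950)&(Y>60)&(Y<500)&(Z>78)&(Z<92)&(i[...,2]>i[...,0]+5.); print("cab top",rect(W[m][:,:2]),np.median(Z[m]))
    m=(X>450)&(X<680)&(Y>150)&(Y<450)&(Z>40)&(Z<56)&(g<60); print("case",rect(W[m][:,:2]),m.sum())
    m=(X>420)&(X<680)&(Y>150)&(Y<430)&(Z>17)&(Z<28); print("floor",rect(W[m][:,:2]))
f=np.load("scene.npz")["i"][170:230,60:300,::-1]; cv2.imwrite("pics/crop.png",cv2.resize(f,None,fx=3.3,fy=3.3,interpolation=2))
```

```text
scene bench z -0.21561321522447488
gauge 279 (array([487., -82.]), array([148.3,  22.7]), 10.6) zmax [18.45486395 22.124787  ]
 dir deg 10.63 tail [414.3 -96.8] tip [560.  -69.4] L 148.3 lat [-8.8 11.3]
    0 [-8.  11.5] 23.2
    15 [-8.2  9.6] 23.2
    30 [-8.5 11. ] 24.5
    45 [-9.7 11.8] 22.9
    60 [-7.8 10.4] 22.1
    75 [-7.8 10.5] 24.0
    90 [-9.5 10.1] 22.7
    105 [-8.1 12.4] 21.9
    120 [-5.6  6.3] 18.9
    135 [-1.9  3.4] 16.0
big (array([ 229.5, -433.7]), array([182.9,  31. ]), 38.9) 28.226076836081845
plate (array([ 567.5, -303.7]), array([ 79.3, 122.4]), 52.9) 21.80534508921785
 mark 26 [205.  238.8] [ 541.6 -284.3   21.7] [ 542.1 -284.2   22.1]
 mark 23 [205.4 257.2] [ 593.4 -322.7   22.6] [ 593.8 -322.1   22.4]
front (array([485.8, 271.9]), array([294. ,  65.2]), 89.3) 69.19775500145225
handle-ish (array([447.6, 276.9]), array([236.9,  64. ]), 87.9) 236
cab top (array([774.8, 259.7]), array([306.5, 256.1]), 87.7) 84.90592706069411
case (array([599.7, 360.7]), array([43.5, 44.6]), 88.8) 91
floor (array([540.1, 293.3]), array([222.7, 130.9]), 87.6)
top bench z -0.991
[... 331 characters left out ...]
] 25.8
    90 [-9.3 23.1] 25.6
    105 [-20.5  26.6] 25.8
    120 [-29.7  30.5] 23.1
    135 [-41.5   5.5] 23.7
    150 [-50.5  13.3] 15.2
    165 [-66.   19.9] 6.3
    180 [-12.4  20.7] 11.9
    195 [20. 20.] 6.3
plate (array([ 567.1, -301.8]), array([ 81.6, 123.1]), 52.8) 21.080050358956782
 mark 5 [328. 172.] [ 593.  -326.2   25.3] [ 593.5 -325.6   23.2]
front (array([468.8, 274.6]), array([292.9, 102.2]), 89.9) 69.67554228737009
handle-ish (array([446.9, 273.2]), array([234.,  62.]), 87.8) 188
cab top (array([775.9, 263.1]), array([301.9, 259.1]), 87.9) 84.21142328305824
case (array([611.6, 381. ]), array([74.9, 77.3]), 84.9) 212
floor (array([559.6, 284.5]), array([271.2, 207.4]), 87.9)
```

View pics/crop.png

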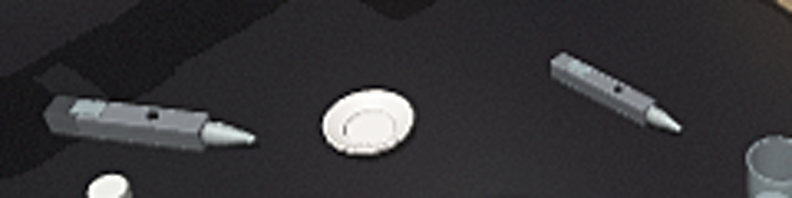

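The crop shows the smaller gauge at right (crop (615,92)), 148 x 22 mm measured. The left one measures 183 x 31 mm and is the look-alike. I choose the right one; its nose points away from the robot at yaw about 10.6°.

```bash
cat >> h.py <<'E'
def plan(p,rpy=None):
    """numbers (shift/150, turn/360) from the present pose to world pose"""
    s=state(); A=R.from_euler('xyz',s["eef_rot"],degrees=True)
    sh=A.inv().apply(np.array(p)-s["position"])/150
    t=np.zeros(3) if rpy is None else np.degrees((A.inv()*R.from_euler('xyz',rpy,degrees=True)).as_rotvec())/360
    print("shift",sh.round(3),"turn",t.round(4),"clock",round(s["clock"],2),"pos",s["position"].round(1),"rot",s["eef_rot"].round(2),"F",s["ft_force"].round(1),"w",round(s["grip_width"],1))
E
python3 -c "
from h import *
plan([478,-83.6,120],[180,0,10.6])"
```

```text
shift [ 2.913 -2.76   0.742] turn [ 0.     -0.      0.0146] clock 1.1 pos [ 170.8 -601.2  231.3] rot [179.99  -0.    15.86] F [0.7 0.4 0.2] w 85.5
```

Request:
drive_tool --commands '[[[85, 0.25, -0.24, 0, 0, 0, 0], [85, 0.5, -0.48, 0, 0, 0, 0], [85, 0.75, -0.72, 0, 0, 0, 0], [85, 1, -0.95, 0, 0, 0, 0]]]' --grip_force 60

```text
clock: 1.6
position: [276.8, -421.7, 231.5]
eef_rot: [180.0, -0.0, 15.8]
ft_force: [0.9, -0.0, -0.0]
grip_width: 84.8
grip_force: 0.0
```

Request:
drive_tool --commands '[[[85, 0.25, -0.24, 0, 0, 0, 0], [85, 0.5, -0.48, 0.1, 0, 0, 0], [85, 0.75, -0.72, 0.2, 0, 0, 0], [85, 0.95, -0.93, 0.3, 0, 0, 0]]]'

```text
clock: 2.1
position: [375.9, -248.5, 186.1]
eef_rot: [180.0, -0.0, 15.9]
ft_force: [-0.6, -0.4, 0.1]
grip_width: 85.0
grip_force: 0.0
```

Request:
drive_tool --commands '[[[85, 0.25, -0.24, 0.1, 0, 0, 0], [85, 0.5, -0.48, 0.2, 0, 0, 0.0146], [85, 0.75, -0.72, 0.3, 0, 0, 0.0146], [85, 0.95, -0.85, 0.38, 0, 0, 0.0146]]]'

```text
clock: 2.6
position: [478.0, -86.5, 128.9]
eef_rot: [180.0, 0.0, 10.7]
ft_force: [-0.1, -0.3, 0.4]
grip_width: 84.9
grip_force: 0.0
```

Run:
```python
from h import *
plan([478,-83.6,120],[180,0,10.6])
i,d=get_image("wrist"); cv2.imwrite("pics/w1.png",i[...,::-1])
```

```text
shift [ 0.003 -0.019  0.059] turn [0.     0.     0.0002] clock 2.6 pos [478.  -86.5 128.9] rot [180.     0.    10.68] F [-0.1 -0.3  0.4] w 84.9
```

View pics/w1.png

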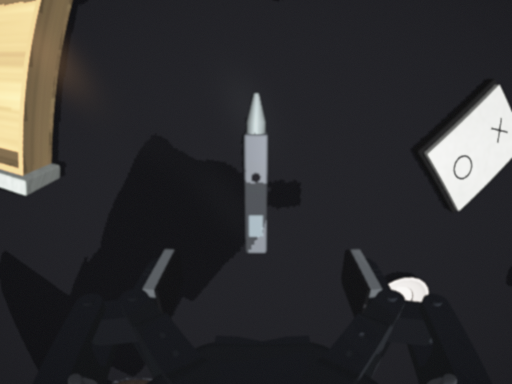

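The wrist picture shows the gauge upright between the fingers (nose tip at (256,94), tail at (256,252)), the plate's ring at (462,167) and the cross at (499,130). I'll measure from this view.

```bash
cat >> h.py <<'E'
def wcloud():
    s=state(); A=R.from_euler('xyz',s["eef_rot"],degrees=True)
    img,d=get_image("wrist"); c=camera_params("wrist"); K=c["mtx"]; H=c["hand_eye"]
    v,u=np.mgrid[:384,:512]; x=(u-K[0,2])/K[0,0]; y=(v-K[1,2])/K[1,1]; th=np.hypot(x,y); k=np.where(th>1e-9,np.tan(np.minimum(th,1.5))/np.maximum(th,1e-9),1)
    P=np.stack([x*k*d,-y*k*d,-d],-1); T=P@H[:3,:3].T+H[:3,3]
    T[d==0]=np.nan
    return img,d,T,(A.apply(T.reshape(-1,3))+s["position"]).reshape(T.shape)
def marks(img,W,box=(480,660,-400,-230)):
    g=img.astype(int).mean(-1); X,Y,Z=np.moveaxis(W,-1,0)
    m=(X>box[0])&(X<box[1])&(Y>box[2])&(Y<box[3])&(Z>10)&(Z<32)&(g>130)
    w=m.astype(np.uint8); hull=cv2.convexHull(np.argwhere(w)[:,::-1].astype(np.int32)); f=np.zeros_like(w); cv2.fillConvexPoly(f,hull,1); f=cv2.erode(f,np.ones((7,7),np.uint8))
    n,L,st,ce=cv2.connectedComponentsWithStats(((f>0)&(g<150)).astype(np.uint8),connectivity=8)
    print("plate",cv2.minAreaRect(W[m][:,:2].astype(np.float32)),"z",np.median(W[m][:,2]).round(1))
    for a in range(1,n):
        if st[a,4]>8: Q=W[L==a]; print(" mark",st[a],((np.nanmin(Q,0)+np.nanmax(Q,0))/2).round(1),np.nanmean(Q,0).round(1))
E
python3 - <<'E'
from h import *
img,d,T,W=wcloud()
g=img.astype(int).mean(-1)
X,Y,Z=np.moveaxis(W,-1,0)
m=(X>400)&(X<580)&(Y>-130)&(Y<-40)&(Z>6)&(Z<30); P=W[m]
print("bench",np.nanmedian(Z[(X>500)&(X<560)&(Y>-50)&(Y<-20)]), "ztop",np.percentile(P[:,2],[50,95]))
c,sz,a=cv2.minAreaRect(P[:,:2].astype(np.float32)); print(c,sz,a)
q=P[P[:,2]>14][:,:2]; o=q.mean(0); U=np.linalg.svd(q-o,full_matrices=False)[2][0]; U*=np.sign(U[0]); t=(P[:,:2]-o)@U; l=(P[:,:2]-o)@[-U[1],U[0]]
print(np.degrees(np.arctan2(U[1],U[0])),"tail",o+U*t.min(),"tip",o+U*t.max(),t.ptp() if hasattr(t,'ptp') else np.ptp(t),np.percentile(l,[1,99]))
marks(img,W)
E
```

```text
bench 1.0016659769803198 ztop [20.82356507 22.19086462]
(487.80792236328125, -78.42765808105469) (148.6503143310547, 20.064315795898438) 10.44117259979248
10.248957700307885 tail [414.68504119 -91.88194522] tip [560.9910759  -65.42825289] 148.67835629215745 [-9.61068218  9.71959832]
plate ((567.93359375, -301.6724548339844), (81.33329772949219, 120.84049987792969), 52.44618225097656) z 23.0
 mark [494 130  14   5  26] [ 593.6 -321.    23. ] [ 593.4 -321.3   23.3]
 mark [457 158  16  12  29] [ 550.1 -282.6   23.6] [ 551.2 -282.3   23.6]
 mark [456 175  14   7  23] [ 533.3 -283.    23.5] [ 532.5 -283.5   23.5]
```

Request:
drive_tool --commands '[[[85, 0.007, -0.036, 0.3, 0, 0, 0.0006], [60, 0.007, -0.036, 0.6, 0, 0, 0.0006], [45, 0.007, -0.036, 0.75, 0, 0, 0.0006], [45, 0.007, -0.036, 0.835, 0, 0, 0.0006], [45, 0.007, -0.036, 0.835, 0, 0, 0.0006], [10, 0.007, -0.036, 0.835, 0, 0, 0.0006], [10, 0.007, -0.036, 0.835, 0, 0, 0.0006], [10, 0.007, -0.036, 0.835, 0, 0, 0.0006], [10, 0.007, -0.036, 0.835, 0, 0, 0.0006]]]' --grip_force 60

```text
clock: 3.82
position: [477.8, -83.1, 5.2]
eef_rot: [179.9, -0.1, 10.4]
ft_force: [-1.1, -0.8, 6.5]
grip_width: 18.3
grip_force: 59.3
```

Request:
drive_tool --commands '[[[10, 0, 0, -0.15, 0, 0, 0], [10, 0, 0, -0.5, 0, 0, 0], [10, 0, 0, -0.8, 0, 0, 0], [10, 0, 0, -0.8, 0, 0, 0]]]'

```text
clock: 4.32
position: [478.6, -83.3, 127.6]
eef_rot: [179.8, -0.4, 10.4]
ft_force: [-0.4, 0.2, -1.5]
grip_width: 18.4
grip_force: 58.9
```

```bash
cat >> h.py <<'E'
def heldtip():
    img,d,T,W=wcloud()
    m=(abs(T[...,1])<25)&(T[...,0]>20)&(T[...,0]<130)&(T[...,2]>-60)&(T[...,2]<40); n,L,st,ce=cv2.connectedComponentsWithStats(m.astype(np.uint8))
    k=1+np.argmax(st[1:,4]); P=T[L==k]
    print("held n",len(P),"xmax",P[:,0].max().round(1))
    for a in range(20,110,10):
        s=P[(P[:,0]>=a)&(P[:,0]<a+10)]
        if len(s): print(a,"y",np.percentile(s[:,1],[2,98]).round(1),"z min/med",s[:,2].min().round(1),np.median(s[:,2]).round(1),len(s))
    return img
E
python3 - <<'E'
from h import *
img=heldtip(); cv2.imwrite("pics/w2.png",img[...,::-1])
plan([477.8,-83.1,125],[180,0,10.4])
E
```

```text
held n 4647 xmax 85.6
20 y [-9.6  9.5] z min/med -17.6 -15.7 774
30 y [-9.6  9.3] z min/med -17.5 -15.7 853
40 y [-9.9  9.5] z min/med -17.8 -15.6 941
50 y [-8.5  8.2] z min/med -16.8 -12.7 838
60 y [-6.5  6.9] z min/med -14.9 -11.4 669
70 y [-4.5  4.6] z min/med -12.8 -9.4 427
80 y [-2.7  2.7] z min/med -10.0 -8.0 145
shift [-0.     0.     0.005] turn [ 0.0003 -0.0006 -0.    ] clock 4.38 pos [477.9 -83.1 125.8] rot [179.89  -0.2   10.39] F [ 0.7 -0.7 -1.6] w 18.5
```

View pics/w2.png

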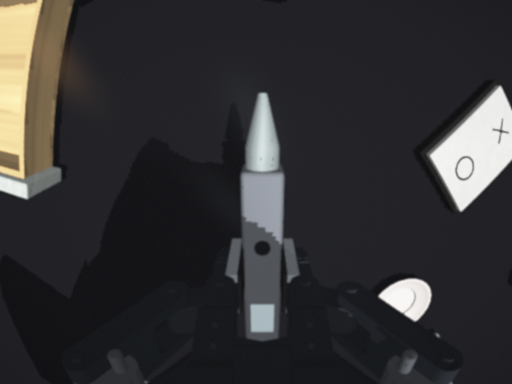

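The gauge is held straight. In the tool frame its tip is at about (85.5, 0, -5.2) mm.

```bash
cat >> h.py <<'E'
TIP=np.array([85.5,0,-5.2])
def plantip(p,psi=-20,tilt=30):
    B=R.from_euler('xyz',[180,0,psi],degrees=True)*R.from_euler('y',-tilt,degrees=True)
    t=np.array(p)-B.apply(TIP); print("TCP",t.round(1),B.apply([0,0,1]).round(2)); plan(t,B.as_euler('xyz',degrees=True))
    s=state(); print("tip now",(R.from_euler('xyz',s["eef_rot"],degrees=True).apply(TIP)+s["position"]).round(1))
E
python3 -c "
from h import *
plantip([541.8,-283.5,65])"
```

```text
TCP [ 469.8 -257.3  103.2] [-0.47  0.17 -0.87]
shift [-0.263  1.132  0.151] turn [ 0.0223 -0.082   0.0824] clock 4.38 pos [477.9 -83.1 125.8] rot [179.89  -0.2   10.39] F [ 0.7 -0.7 -1.6] w 18.5
tip now [561.9 -67.6 131.3]
```

Request:
drive_tool --commands '[[[10, -0.06, 0.25, 0, 0.005, -0.02, 0.02], [10, -0.12, 0.5, 0, 0.011, -0.041, 0.041], [10, -0.19, 0.75, 0, 0.017, -0.062, 0.062], [10, -0.26, 1, 0, 0.022, -0.082, 0.082], [10, -0.26, 1, 0, 0.022, -0.082, 0.082]]]'

```text
clock: 5.0
position: [465.7, -239.9, 121.4]
eef_rot: [179.9, 30.4, -20.1]
ft_force: [-0.5, 0.4, -1.6]
grip_width: 18.5
grip_force: 58.9
```

Run:
```python
from h import *
plantip([541.8,-283.5,60])
```

```text
TCP [ 469.8 -257.3   98.2] [-0.47  0.17 -0.87]
shift [0.134 0.1   0.1  ] turn [ 0.      0.0012 -0.0003] clock 5.0 pos [ 465.7 -239.9  121.4] rot [179.93  30.44 -20.12] F [-0.5  0.4 -1.6] w 18.5
tip now [ 537.4 -266.1   82.5]
```

Request:
drive_tool --commands '[[[10, 0.067, 0.05, 0.05, 0, 0, 0], [10, 0.134, 0.1, 0.1, 0, 0, 0], [10, 0.134, 0.1, 0.1, 0, 0, 0]]]'

```text
clock: 5.38
position: [470.0, -254.8, 100.0]
eef_rot: [180.0, 30.3, -19.8]
ft_force: [-0.0, 0.2, -0.4]
grip_width: 18.6
grip_force: 58.9
```

Run:
```python
from h import *
plantip([541.8,-283.5,25])
img,d,T,W=wcloud(); marks(img,W); cv2.imwrite("pics/w3.png",img[...,::-1])
heldtip()
```

```text
TCP [ 469.8 -257.3   63.2] [-0.47  0.17 -0.87]
shift [0.127 0.016 0.209] turn [0.0004 0.0008 0.0004] clock 5.38 pos [ 470.  -254.8  100. ] rot [179.97  30.29 -19.82] F [-0.   0.2 -0.4] w 18.6
tip now [ 541.9 -280.7   61.3]
plate ((550.0142822265625, -290.4272766113281), (84.47369384765625, 83.65657043457031), 52.229068756103516) z 23.1
 mark [242  36  47  42 618] [ 542.3 -282.2   23.6] [ 542.9 -282.6   23.4]
held n 11836 xmax 130.0
20 y [-10.1   9. ] z min/med -17.7 -15.9 784
30 y [-10.1   8.9] z min/med -17.6 -15.9 859
40 y [-10.3   9. ] z min/med -17.9 -15.7 1000
50 y [-8.2  7.1] z min/med -16.3 -12.8 770
60 y [-6.9  6.1] z min/med -14.6 -11.4 656
70 y [-5.   4.1] z min/med -12.1 -9.5 413
80 y [-22.1  23.6] z min/med -9.6 38.2 706
90 y [-23.9  24.1] z min/med 29.3 34.2 1447
100 y [-23.9  24. ] z min/med 23.3 28.4 1584
```

View pics/w3.png

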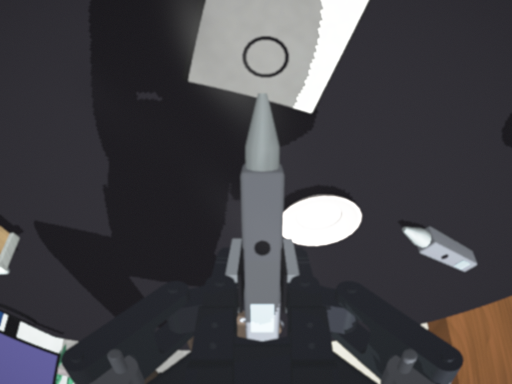

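Request:
drive_tool --commands '[[[10, 0.06, 0.014, 0.1, 0, 0, 0], [10, 0.115, 0.014, 0.19, 0, 0, 0], [10, 0.12, 0.014, 0.2, 0, 0, 0], [10, 0.12, 0.014, 0.2, 0, 0, 0]]]'

```text
clock: 5.98
position: [469.9, -257.1, 65.8]
eef_rot: [179.9, 30.2, -19.9]
ft_force: [0.6, 0.1, -0.8]
grip_width: 18.5
grip_force: 58.9
```

Run:
```python
from h import *
plantip([542.3,-283,23.5])
```

```text
TCP [ 470.3 -256.8   61.7] [-0.47  0.17 -0.87]
shift [ 0.015 -0.003  0.022] turn [0.0004 0.0007 0.0004] clock 5.97 pos [ 469.9 -257.1   65.8] rot [179.94  30.24 -19.85] F [ 0.6  0.1 -0.8] w 18.5
tip now [ 541.8 -283.    27.2]
```

Request:
drive_tool --commands '[[[10, 0.005, 0, 0.008, 0, 0, 0], [10, 0.01, 0, 0.016, 0, 0, 0], [10, 0.013, 0, 0.022, 0, 0, 0], [10, 0.015, 0, 0.026, 0, 0, 0], [10, 0.015, 0, 0.026, 0, 0, 0]]]'

```text
clock: 6.6
position: [469.9, -257.1, 61.6]
eef_rot: [179.9, 30.2, -19.9]
ft_force: [-0.6, 0.2, 1.4]
grip_width: 18.7
grip_force: 59.0
```

Request:
drive_tool --commands '[[[10, 0.002, 0, 0.004, 0, 0, 0], [10, 0.004, 0, 0.008, 0, 0, 0], [10, 0.004, 0, 0.008, 0, 0, 0]]]'

```text
clock: 6.98
position: [469.7, -257.1, 60.5]
eef_rot: [179.9, 30.2, -19.9]
ft_force: [-2.7, 0.7, 6.3]
grip_width: 18.3
grip_force: 59.5
```

Contact is clear, at about 7 N inside the ring. Lifting and moving to the cross.

Request:
drive_tool --commands '[[[10, -0.03, 0, -0.055, 0, 0, 0], [10, -0.06, 0, -0.11, 0, 0, 0], [10, -0.06, 0, -0.11, 0, 0, 0]]]'

```text
clock: 7.35
position: [470.7, -257.5, 79.8]
eef_rot: [179.9, 30.1, -19.9]
ft_force: [0.7, -0.2, -1.7]
grip_width: 18.4
grip_force: 59.0
```

Run:
```python
from h import *
plantip([593.5,-321.8,40])
```

```text
TCP [ 521.5 -295.6   78.2] [-0.47  0.17 -0.87]
shift [ 0.355  0.124 -0.194] turn [0.0004 0.0003 0.0003] clock 7.35 pos [ 470.7 -257.5   79.8] rot [179.92  30.12 -19.87] F [ 0.7 -0.2 -1.7] w 18.4
tip now [ 542.7 -283.5   41.4]
```

Request:
drive_tool --commands '[[[10, 0.12, 0.04, -0.07, 0, 0, 0], [10, 0.24, 0.08, -0.135, 0, 0, 0], [10, 0.355, 0.124, -0.194, 0, 0, 0], [10, 0.355, 0.124, -0.194, 0, 0, 0], [10, 0.355, 0.124, -0.194, 0, 0, 0]]]'

```text
clock: 7.98
position: [520.5, -294.9, 77.1]
eef_rot: [180.0, 30.3, -19.9]
ft_force: [-0.2, 0.2, -1.0]
grip_width: 18.4
grip_force: 59.0
```

Run:
```python
from h import *
plantip([593.5,-321.8,27])
img,d,T,W=wcloud(); cv2.imwrite("pics/w4.png",cv2.resize(img[0:130,180:350,::-1],None,fx=4,fy=4))
marks(img,W)
m=(abs(T[...,1])<6)&(T[...,0]>80)&(T[...,0]<90)&(T[...,2]<5); print("tip px",np.argwhere(m).min(0)[::-1], "W",W[m].mean(0).round(1), "T",T[m].mean(0).round(1))
```

```text
TCP [ 521.5 -295.6   65.2] [-0.47  0.17 -0.87]
shift [0.047 0.002 0.064] turn [0.0003 0.0008 0.0003] clock 7.97 pos [ 520.5 -294.9   77.1] rot [179.95  30.27 -19.85] F [-0.2  0.2 -1. ] w 18.4
tip now [ 592.4 -320.8   38.5]
plate ((567.1553955078125, -303.12725830078125), (86.06917572021484, 120.98872375488281), 52.5430908203125) z 23.0
 mark [239  53  50  43 346] [ 593.6 -321.4   23.4] [ 593.9 -321.8   23.5]
 mark [212 148  34  30 175] [ 550.2 -286.2   44.1] [ 546.7 -279.7   24.5]
 mark [243 166   8   7  26] [ 568.9 -304.1   60.5] [ 569.5 -303.9   62.1]
 mark [274 166   8   7  25] [ 563.2 -318.    60.1] [ 564.2 -318.3   62.1]
tip px [256  93] W [ 591.3 -320.    42.6] T [82.3 -0.4 -8.1]
```

View pics/w4.png

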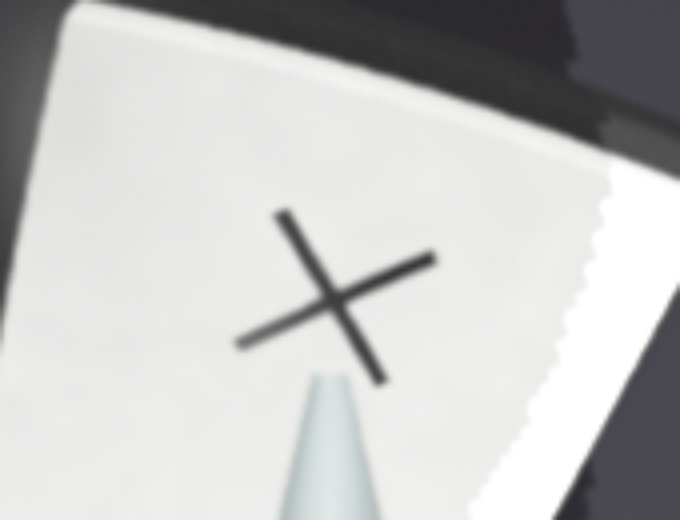

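The crop shows the cross centre at crop (333,300), straight ahead of the tip at (330,375). The position agrees to within 1 mm, so I'll descend.

Request:
drive_tool --commands '[[[10, 0.025, 0.003, 0.032, 0, 0, 0], [10, 0.048, 0.004, 0.064, 0, 0, 0], [10, 0.048, 0.004, 0.064, 0, 0, 0], [10, 0.054, 0.004, 0.074, 0, 0, 0], [10, 0.058, 0.004, 0.082, 0, 0, 0], [10, 0.058, 0.004, 0.082, 0, 0, 0]]]'

```text
clock: 8.78
position: [522.1, -296.4, 62.3]
eef_rot: [179.9, 30.2, -19.9]
ft_force: [-0.4, -0.0, -0.9]
grip_width: 18.4
grip_force: 59.0
```

Run:
```python
from h import *
plantip([593.6,-321.7,22.3])
```

```text
TCP [ 521.6 -295.5   60.5] [-0.47  0.17 -0.87]
shift [ 0.001 -0.004  0.013] turn [0.0004 0.0006 0.0003] clock 8.78 pos [ 522.1 -296.4   62.3] rot [179.94  30.22 -19.86] F [-0.4 -0.  -0.9] w 18.4
tip now [ 594.1 -322.3   23.7]
```

Request:
drive_tool --commands '[[[10, 0.001, -0.005, 0.005, 0, 0, 0], [10, 0.002, -0.005, 0.01, 0, 0, 0], [10, 0.004, -0.005, 0.015, 0, 0, 0], [10, 0.004, -0.005, 0.018, 0, 0, 0], [10, 0.004, -0.005, 0.018, 0, 0, 0]]]'

```text
clock: 9.4
position: [521.7, -295.5, 60.2]
eef_rot: [179.9, 30.2, -19.9]
ft_force: [-0.6, 0.9, 6.2]
grip_width: 18.5
grip_force: 59.6
```

Run:
```python
from h import *
plantip([593.6,-321.7,22])
img,d,T,W=wcloud(); cv2.imwrite("pics/w5.png",cv2.resize(img[0:130,180:350,::-1],None,fx=4,fy=4))
```

```text
TCP [ 521.6 -295.5   60.2] [-0.47  0.17 -0.87]
shift [-0.001  0.     0.   ] turn [0.0004 0.0005 0.0003] clock 9.4 pos [ 521.7 -295.5   60.2] rot [179.92  30.18 -19.87] F [-0.6  0.9  6.2] w 18.5
tip now [ 593.7 -321.5   21.7]
```

View pics/w5.png

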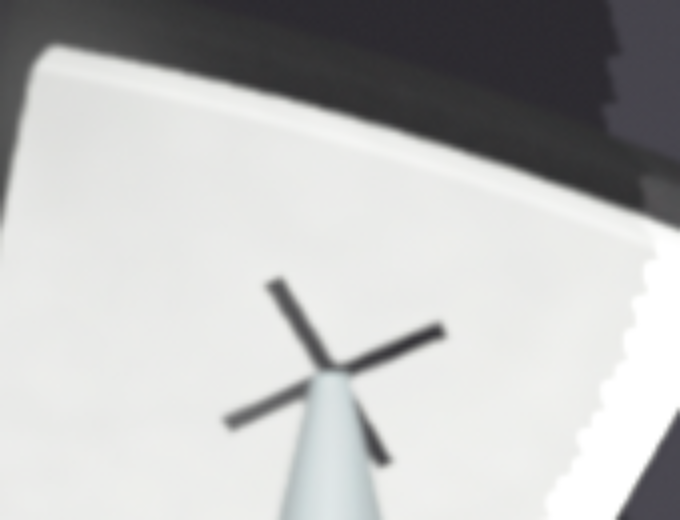

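The crop shows the tip end at crop (332,372), covering the middle of the cross, with about 7 N of contact. Both touches are done, so I'll lift away and go to the drawer.

Request:
drive_tool --commands '[[[10, -0.04, 0, -0.07, 0, 0, 0], [10, -0.2, 0, -0.346, 0, 0.02, 0], [10, -0.35, 0, -0.6, 0, 0.045, 0], [10, -0.5, 0, -0.866, 0, 0.0833, 0], [10, -0.5, 0, -0.866, 0, 0.0833, 0]]]'

```text
clock: 10.07
position: [522.3, -295.7, 214.7]
eef_rot: [179.8, -0.4, -19.8]
ft_force: [1.1, -0.3, -1.7]
grip_width: 18.4
grip_force: 58.9
```

Run:
```python
from h import *
plan([510,210,230],[180,0,87.7])
```

```text
shift [-1.22  -3.143 -0.119] turn [ 0.0013 -0.0003 -0.2987] clock 10.07 pos [ 522.3 -295.7  214.7] rot [179.83  -0.36 -19.84] F [ 1.1 -0.3 -1.7] w 18.4
```

Request:
drive_tool --commands '[[[10, -0.12, -0.32, -0.03, 0, 0, 0], [10, -0.25, -0.64, -0.06, 0, 0, 0], [10, -0.38, -0.98, -0.12, 0, 0, 0]]]'

```text
clock: 10.45
position: [517.9, -136.4, 228.2]
eef_rot: [180.0, 0.2, -19.9]
ft_force: [0.4, 0.5, -0.9]
grip_width: 18.5
grip_force: 59.0
```

Request:
drive_tool --commands '[[[10, -0.12, -0.32, 0, 0, 0, 0], [10, -0.25, -0.64, 0, 0, 0, 0], [10, -0.38, -0.98, 0, 0, 0, 0]]]'

```text
clock: 10.82
position: [514.3, 21.4, 228.4]
eef_rot: [180.0, 0.2, -19.8]
ft_force: [-0.8, -0.6, -0.3]
grip_width: 18.4
grip_force: 59.0
```

Request:
drive_tool --commands '[[[10, -0.12, -0.32, 0, 0, 0, -0.03], [10, -0.25, -0.64, 0, 0, 0, -0.06], [10, -0.38, -0.98, 0, 0, 0, -0.09], [10, -0.38, -0.98, 0, 0, 0, -0.12], [10, -0.38, -0.98, 0, 0, 0, -0.15], [10, -0.38, -0.98, 0, 0, 0, -0.18], [10, -0.38, -0.98, 0, 0, 0, -0.21], [10, -0.38, -0.98, 0, 0, 0, -0.24], [10, -0.38, -0.98, 0, 0, 0, -0.27], [10, -0.38, -0.98, 0, 0, 0, -0.2987], [10, -0.38, -0.98, 0, 0, 0, -0.2987]]]'

```text
clock: 12.2
position: [510.8, 177.4, 228.3]
eef_rot: [-179.8, -0.0, 87.6]
ft_force: [0.5, 0.4, -1.0]
grip_width: 18.7
grip_force: 59.1
```

Run:
```python
from h import *
plan([510,210,230],[180,0,87.7])
img,d,T,W=wcloud(); np.savez("wd",i=img,W=W); cv2.imwrite("pics/w6.png",img[...,::-1])
g=img.astype(int).mean(-1); X,Y,Z=np.moveaxis(W,-1,0)
def rect(m,n):
    if m.sum()>20:
        P=W[m]; print(n,m.sum(),[np.round(v,1) for v in cv2.minAreaRect(P[:,:2].astype(np.float32))],np.median(P[:,2]).round(1), np.percentile(P[:,:2],[1,99],axis=0).round(1).tolist())
rect((X>480)&(X<640)&(Y>300)&(Y<420)&(Z>38)&(Z<56)&(g<70),"case")
rect((X>380)&(X<640)&(Y>150)&(Y<430)&(Z>16)&(Z<27)&(img[...,0]>img[...,2]+25.),"floor")
rect((X>360)&(X<480)&(Y>110)&(Y<440)&(Z>66)&(Z<78)&(g>110),"front top")
rect((X>560)&(X<800)&(Y>110)&(Y<440)&(Z>78)&(Z<92),"cab top")
```

```text
shift [ 0.217 -0.014 -0.011] turn [-0.0006 -0.0001 -0.0002] clock 12.2 pos [510.8 177.4 228.3] rot [-1.7977e+02 -2.0000e-02  8.7640e+01] F [ 0.5  0.4 -1. ] w 18.7
case 1398 [array([606.1, 357.1]), array([31.3, 67.5]), np.float64(89.8)] 47.8 [[573.2, 342.3], [639.3, 371.0]]
floor 21012 [array([557.2, 264. ]), array([228.2, 166.1]), np.float64(89.8)] 23.1 [[477.9, 153.0], [638.1, 373.3]]
front top 3246 [array([465.3, 246.8]), array([236.7,  18.8]), np.float64(87.7)] 73.5 [[453.5, 131.2], [474.8, 361.7]]
cab top 23046 [array([722.9, 253.8]), array([284.1, 158.2]), np.float64(89.0)] 86.0 [[645.1, 116.7], [796.3, 379.5]]
```

View pics/w6.png

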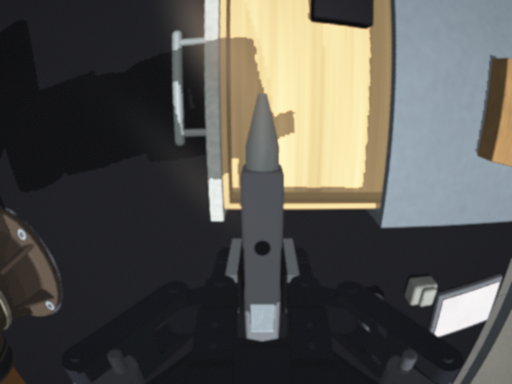

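The picture shows the open drawer: handle around (178,90), front board top around (213,110), case at (342,10) and cabinet edge at x about 385 px. So drawer_floor is at about (477,274) with yaw -2.3°, and travel is about 172 mm. I'll lay the gauge along y, with its origin near (552,228).

Run:
```python
from h import *
plan([552,228,80],[180,0,87.7]); heldtip()
```

```text
shift [0.349 0.263 0.988] turn [-0.0006 -0.0001 -0.0006] clock 12.25 pos [510.8 177.4 228.3] rot [-1.7978e+02 -2.0000e-02  8.7480e+01] F [-0.2  0.6 -1.5] w 18.5
held n 4603 xmax 84.9
20 y [-8.6 10.1] z min/med -17.6 -15.7 778
30 y [-8.8 10.2] z min/med -17.8 -15.6 858
40 y [-9.  10.3] z min/med -17.6 -15.5 1000
50 y [-7.1  8.4] z min/med -15.8 -12.6 761
60 y [-5.6  7.7] z min/med -14.9 -11.3 661
70 y [-3.6  5.5] z min/med -12.4 -9.3 426
80 y [-1.6  3.5] z min/med -10.0 -7.7 119
```

Request:
drive_tool --commands '[[[10, 0.12, 0.09, 0.1, 0, 0, 0], [10, 0.24, 0.18, 0.3, 0, 0, 0], [10, 0.35, 0.265, 0.6, 0, 0, 0], [10, 0.35, 0.265, 0.85, 0, 0, 0], [10, 0.35, 0.265, 0.99, 0, 0, 0], [10, 0.35, 0.265, 0.99, 0, 0, 0]]]'

```text
clock: 13.05
position: [551.6, 228.2, 78.0]
eef_rot: [-179.6, 0.0, 87.5]
ft_force: [-0.6, 0.1, -1.0]
grip_width: 18.4
grip_force: 59.1
```

Request:
drive_tool --commands '[[[10, 0, 0, 0.12, 0, 0, 0], [10, 0, 0, 0.24, 0, 0, 0], [10, 0, 0, 0.3, 0, 0, 0], [10, 0, 0, 0.3, 0, 0, 0], [10, 0, 0, 0.3, 0, 0, 0]]]'

```text
clock: 13.68
position: [552.2, 228.4, 34.6]
eef_rot: [-179.8, -0.0, 87.7]
ft_force: [-0.5, -0.1, -1.9]
grip_width: 18.5
grip_force: 59.1
```

Run:
```python
from h import *
plan([552,228,27.2],[180,0,87.7])
```

```text
shift [-0.003 -0.001  0.049] turn [-0.0006 -0.0001 -0.    ] clock 13.68 pos [552.2 228.4  34.6] rot [-1.7979e+02 -3.0000e-02  8.7700e+01] F [-0.5 -0.1 -1.9] w 18.5
```

Request:
drive_tool --commands '[[[10, 0, 0, 0.015, 0, 0, 0], [10, 0, 0, 0.03, 0, 0, 0], [10, 0, 0, 0.04, 0, 0, 0], [10, 0, 0, 0.045, 0, 0, 0], [10, 0, 0, 0.05, 0, 0, 0], [10, 0, 0, 0.05, 0, 0, 0]]]'

```text
clock: 14.42
position: [552.3, 228.4, 27.2]
eef_rot: [-179.8, -0.0, 87.7]
ft_force: [-0.6, -1.1, 4.6]
grip_width: 18.6
grip_force: 59.7
```

The gauge is down on the floor (about 6 N), so I'll release.

Request:
drive_tool --commands '[[[22, 0, 0, 0, 0, 0, 0], [28, 0, 0, 0, 0, 0, 0], [45, 0, 0, -0.01, 0, 0, 0], [45, 0, 0, -0.02, 0, 0, 0], [45, 0, 0, -0.15, 0, 0, 0], [45, 0, 0, -0.5, 0, 0, 0], [45, 0, 0, -0.8, 0, 0, 0], [45, 0, 0, -0.99, 0, 0, 0], [45, 0, 0, -0.99, 0, 0, 0]]]'

```text
clock: 15.55
position: [553.3, 228.5, 177.6]
eef_rot: [-180.0, -0.1, 87.7]
ft_force: [-0.0, -0.8, -0.2]
grip_width: 45.2
grip_force: 0.0
```

Run:
```python
from h import *
img,d,T,W=wcloud(); cv2.imwrite("pics/w7.png",img[...,::-1])
X,Y,Z=np.moveaxis(W,-1,0)
i=img.astype(int)
m=(X>525)&(X<580)&(Y>155)&(Y<330)&(Z>30)&(Z<60); P=W[m]; print("gauge",[np.round(v,1) for v in cv2.minAreaRect(P[:,:2].astype(np.float32))],np.percentile(P[:,2],[50,95]))
m=(X>380)&(X<450)&(Y>190)&(Y<350)&(Z>38)&(Z<62); P=W[m]; print("handle",m.sum(),[np.round(v,1) for v in cv2.minAreaRect(P[:,:2].astype(np.float32))],P[:,2].max())
m=(X>570)&(X<645)&(Y>320)&(Y<400)&(Z>38)&(Z<56)&(i.mean(-1)<70); P=W[m]; print("case",m.sum(),np.percentile(P,[1,99],axis=0).round(1).tolist())
plan([400,275,180],[180,0,87.7])
```

```text
gauge [array([553.1, 238.4]), array([149.6,  20.2]), np.float64(87.6)] [42.78684506 44.21802007]
handle 1594 [array([432.8, 276.1]), array([129. ,  31.7]), np.float64(88.4)] 55.3918699202666
case 3349 [[574.5, 343.0, 42.1], [642.1, 387.3, 49.7]]
shift [ 0.27  -1.029 -0.025] turn [-0.0004 -0.0001  0.    ] clock 15.6 pos [552.7 228.3 175.9] rot [-1.7985e+02 -4.0000e-02  8.7700e+01] F [-0.1  0.1  0.1] w 44.9
```

View pics/w7.png

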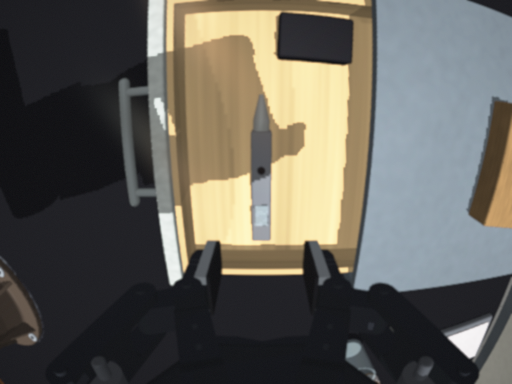

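The picture shows the gauge flat at (261,170), clear of the case at (315,38), with the handle bar at x about 128 px. Next I'll close the fingers, go in front of the handle, and push.

Request:
drive_tool --commands '[[[0, 0.09, -0.33, 0, 0, 0, 0], [0, 0.18, -0.66, 0, 0, 0, 0], [0, 0.27, -0.99, 0, 0, 0, 0], [0, 0.27, -0.99, 0, 0, 0, 0]]]' --grip_force 20

```text
clock: 16.1
position: [402.7, 275.1, 175.0]
eef_rot: [-179.6, 0.1, 87.9]
ft_force: [0.5, -0.9, -1.4]
grip_width: -0.2
grip_force: 0.0
```

Request:
drive_tool --commands '[[[0, 0, -0.14, 0, 0, 0, 0], [0, 0, -0.14, 0.3, 0, 0, 0], [0, 0, -0.14, 0.6, 0, 0, 0], [0, 0, -0.14, 0.85, 0, 0, 0], [0, 0, -0.14, 0.97, 0, 0, 0], [0, 0, -0.14, 0.97, 0, 0, 0]]]'

```text
clock: 16.85
position: [384.0, 275.0, 28.7]
eef_rot: [-179.6, 0.1, 87.7]
ft_force: [0.8, 0.2, -0.2]
grip_width: 0.3
grip_force: 0.0
```

Run:
```python
from h import *
plan([540,269,30],[180,0,87.7])
img,d,T,W=wcloud(); np.savez("wd2",i=img,W=W,T=T)
X,Y,Z=np.moveaxis(W,-1,0); m=(X>395)&(X<450)&(Y>285)&(Y<345)&(Z>38)&(Z<60); print(m.sum()); 
if m.sum(): print(np.percentile(W[m],[1,99],axis=0))
```

```text
shift [ 0.002  1.041 -0.017] turn [-0.0012  0.0003 -0.0001] clock 16.85 pos [384.  275.   28.7] rot [-1.7958e+02  9.0000e-02  8.7670e+01] F [ 0.8  0.2 -0.2] w 0.3
3538
[[417.96302734 285.87976215  47.40545378]
 [448.94842084 340.41997713  54.54480089]]
```

Request:
drive_tool --commands '[[[0, 0, 0.05, 0, 0, 0, 0], [0, 0, 0.08, 0, 0, 0, 0], [0, 0, 0.1, 0, 0, 0, 0], [0, 0, 0.12, 0, 0, 0, 0], [0, 0, 0.14, 0, 0, 0, 0], [0, 0, 0.16, 0, 0, 0, 0], [0, 0, 0.18, 0, 0, 0, 0], [0, 0, 0.2, 0, 0, 0, 0], [0, 0, 0.225, 0, 0, 0, 0], [0, 0, 0.25, 0, 0, 0, 0], [0, 0, 0.28, 0, 0, 0, 0], [0, 0, 0.31, 0, 0, 0, 0], [0, 0, 0.34, 0, 0, 0, 0]]]'

```text
clock: 18.52
position: [435.5, 273.6, 30.3]
eef_rot: [-179.8, -0.0, 87.7]
ft_force: [-1.6, -0.7, 0.8]
grip_width: 0.6
grip_force: 0.6
```

Request:
drive_tool --commands '[[[0, 0, 0.03, 0, 0, 0, 0], [0, 0, 0.06, 0, 0, 0, 0], [0, 0, 0.09, 0, 0, 0, 0], [0, 0, 0.12, 0, 0, 0, 0], [0, 0, 0.155, 0, 0, 0, 0], [0, 0, 0.19, 0, 0, 0, 0], [0, 0, 0.225, 0, 0, 0, 0], [0, 0, 0.26, 0, 0, 0, 0], [0, 0, 0.295, 0, 0, 0, 0], [0, 0, 0.33, 0, 0, 0, 0], [0, 0, 0.365, 0, 0, 0, 0], [0, 0, 0.4, 0, 0, 0, 0], [0, 0, 0.435, 0, 0, 0, 0], [0, 0, 0.47, 0, 0, 0, 0], [0, 0, 0.505, 0, 0, 0, 0], [0, 0, 0.54, 0, 0, 0, 0], [0, 0, 0.575, 0, 0, 0, 0], [0, 0, 0.605, 0, 0, 0, 0], [0, 0, 0.63, 0, 0, 0, 0], [0, 0, 0.65, 0, 0, 0, 0]]]'

```text
clock: 21.02
position: [532.8, 269.7, 29.9]
eef_rot: [-179.8, -0.0, 87.7]
ft_force: [-1.0, -0.2, 0.9]
grip_width: -0.0
grip_force: 0.6
```

Run:
```python
from h import *
plan([574,267.5,30],[180,0,87.7])
img,d,T,W=wcloud(); i=img.astype(int); cv2.imwrite("pics/w8.png",img[...,::-1])
X,Y,Z=np.moveaxis(W,-1,0)
m=(X>500)&(X<620)&(Y>285)&(Y<345)&(Z>38)&(Z<60); print("handle/posts",np.percentile(W[m],[1,99],axis=0).round(1).tolist())
m=(Y>290)&(Y<330)&(Z>66)&(Z<76)&(X<640); print("front top",np.percentile(W[m],[1,50,99],axis=0).round(1).tolist())
m=(Y>290)&(Y<330)&(Z>80)&(Z<92)&(X>600); print("cab top",np.percentile(W[m],[1,99],axis=0).round(1).tolist())
```

```text
shift [-0.003  0.275 -0.002] turn [-0.0007 -0.      0.    ] clock 21.02 pos [532.8 269.7  29.9] rot [-1.7977e+02 -1.0000e-02  8.7710e+01] F [-1.  -0.2  0.9] w -0.0
handle/posts [[548.8, 285.8, 39.1], [591.2, 343.6, 59.5]]
front top [[588.7, 290.5, 66.3], [594.3, 311.6, 73.3], [604.0, 329.5, 74.8]]
cab top [[648.1, 290.2, 80.0], [651.0, 304.2, 86.2]]
```

Request:
drive_tool --commands '[[[0, 0, 0.025, 0, 0, 0, 0], [0, 0, 0.05, 0, 0, 0, 0], [0, 0, 0.08, 0, 0, 0, 0], [0, 0, 0.11, 0, 0, 0, 0], [0, 0, 0.14, 0, 0, 0, 0], [0, 0, 0.17, 0, 0, 0, 0], [0, 0, 0.195, 0, 0, 0, 0], [0, 0, 0.215, 0, 0, 0, 0], [0, 0, 0.23, 0, 0, 0, 0], [0, 0, 0.24, 0, 0, 0, 0]]]'

```text
clock: 22.32
position: [568.7, 268.2, 29.7]
eef_rot: [-179.8, -0.0, 87.7]
ft_force: [-0.4, -0.2, 0.8]
grip_width: -0.1
grip_force: 0.5
```

Request:
drive_tool --commands '[[[0, 0, 0.008, 0, 0, 0, 0], [0, 0, 0.016, 0, 0, 0, 0], [0, 0, 0.022, 0, 0, 0, 0], [0, 0, 0.028, 0, 0, 0, 0], [0, 0, 0.028, 0, 0, 0, 0]]]'

```text
clock: 22.95
position: [572.9, 268.1, 29.7]
eef_rot: [-179.8, -0.0, 87.7]
ft_force: [1.1, 0.1, -0.5]
grip_width: -0.2
grip_force: 0.1
```

Request:
drive_tool --commands '[[[0, 0, 0.006, 0, 0, 0, 0], [0, 0, 0.012, 0, 0, 0, 0], [0, 0, 0.018, 0, 0, 0, 0], [0, 0, 0.018, 0, 0, 0, 0]]]'

```text
clock: 23.45
position: [575.6, 267.9, 29.7]
eef_rot: [-179.8, -0.0, 87.7]
ft_force: [-0.3, 1.5, 0.4]
grip_width: 0.3
grip_force: 0.1
```

```bash
cat > gap.py <<'E'
from h import *
plan([574,267.5,30],[180,0,87.7])
img,d,T,W=wcloud()
X,Y,Z=np.moveaxis(W,-1,0)
for y in range(285,345,10):
    m=(Y>y)&(Y<y+10)&(Z>66)&(Z<76)&(X<660)&(X>600); c=(Y>y)&(Y<y+10)&(Z>81)&(Z<92)&(X>600)
    if m.sum()>5 and c.sum()>5: print(y,"board",np.percentile(X[m],[2,98]).round(1),"cab",np.percentile(X[c],[1,5]).round(1), m.sum())
E
python3 gap.py
```

```text
shift [-0.003 -0.011 -0.002] turn [-0.0006 -0.0001 -0.    ] clock 23.45 pos [575.6 267.9  29.7] rot [-1.7978e+02 -2.0000e-02  8.7700e+01] F [-0.3  1.5  0.4] w 0.3
285 board [631.3 649.9] cab [649.  649.5] 790
295 board [631.7 650.2] cab [649.3 649.9] 862
305 board [632.1 650.8] cab [649.6 650.1] 961
315 board [632.5 651.2] cab [650.  650.5] 1005
325 board [632.9 651.5] cab [650.4 651. ] 1065
335 board [633.2 652.1] cab [650.7 651.3] 1124
```

Request:
drive_tool --commands '[[[0, 0, 0.006, 0, 0, 0, 0], [0, 0, 0.012, 0, 0, 0, 0], [0, 0, 0.018, 0, 0, 0, 0], [0, 0, 0.018, 0, 0, 0, 0]]]'

```text
clock: 24.0
position: [578.4, 267.9, 29.7]
eef_rot: [-179.8, -0.0, 87.7]
ft_force: [-0.1, -0.1, 0.1]
grip_width: 0.3
grip_force: 0.1
```

Request:
drive_tool --commands '[[[0, 0, 0.006, 0, 0, 0, 0], [0, 0, 0.012, 0, 0, 0, 0], [0, 0, 0.018, 0, 0, 0, 0], [0, 0, 0.018, 0, 0, 0, 0]]]'

```text
clock: 24.5
position: [578.8, 267.8, 29.6]
eef_rot: [-179.5, 0.0, 87.7]
ft_force: [-11.5, 0.9, 6.6]
grip_width: 0.1
grip_force: 6.1
```

```bash
python3 gap.py
```

```text
shift [-0.003 -0.032 -0.002] turn [-0.0014  0.0001  0.0001] clock 24.5 pos [578.8 267.8  29.6] rot [-1.7951e+02  5.0000e-02  8.7720e+01] F [-11.5   0.9   6.6] w 0.1
285 board [634.2 649.8] cab [648.9 649.5] 785
295 board [634.6 650.2] cab [649.3 649.8] 870
305 board [634.9 650.7] cab [649.8 650.2] 950
315 board [635.4 650.9] cab [650.1 650.6] 1028
325 board [635.7 651.5] cab [650.4 650.9] 1076
335 board [636.1 651.9] cab [650.8 651.4] 1124
```

The push now meets a stop (11.5 N), and the board's back is flush with the cabinet, so the drawer is shut. Backing off.

Request:
drive_tool --commands '[[[0, 0, -0.02, 0, 0, 0, 0], [0, 0, -0.1, 0, 0, 0, 0], [0, 0, -0.25, 0, 0, 0, 0], [0, 0, -0.3, -0.3, 0, 0, 0], [0, 0, -0.3, -0.6, 0, 0, 0], [0, 0, -0.3, -0.9, 0, 0, 0], [0, 0, -0.3, -0.9, 0, 0, 0]]]'

```text
clock: 25.42
position: [537.3, 270.0, 168.2]
eef_rot: [179.9, -0.2, 87.7]
ft_force: [0.3, 0.6, -0.0]
grip_width: 0.1
grip_force: 0.0
```

```bash
python3 gap.py
python3 - <<'E'
from h import *
i,d=get_image("scene"); cv2.imwrite("pics/end.png",cv2.resize(i[...,::-1],(800,600)))
E
```

```text
shift [-0.009  0.243  0.922] turn [ 0.0003 -0.0004  0.    ] clock 25.43 pos [537.3 270.  168.2] rot [ 1.799e+02 -1.500e-01  8.771e+01] F [ 0.3  0.6 -0. ] w 0.1
285 board [634.  649.9] cab [649.2 652.4] 208
295 board [634.6 650.2] cab [649.7 653. ] 207
305 board [634.9 650.5] cab [650.1 652.6] 220
315 board [635.3 651.1] cab [650.5 653.2] 220
325 board [635.7 651.1] cab [651.1 654. ] 222
335 board [636.2 651.6] cab [651.5 654.1] 220
```

View pics/end.png

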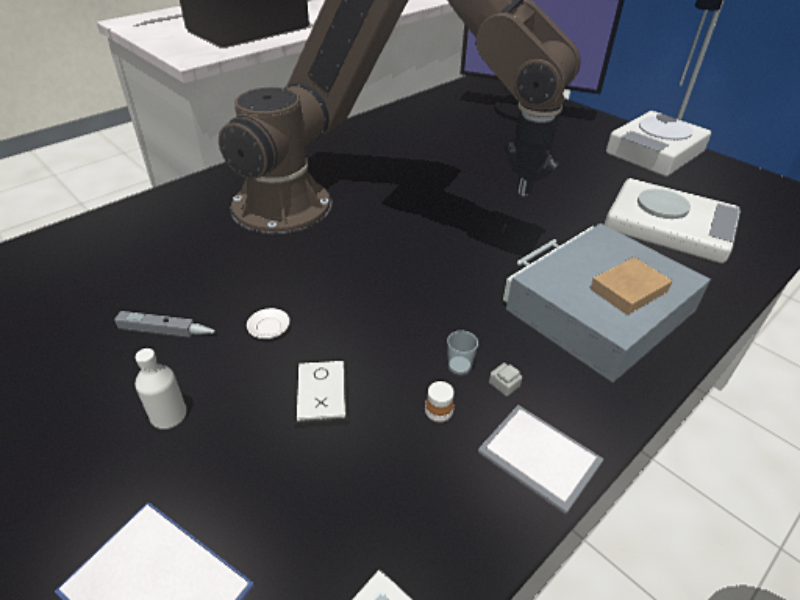

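The drawer is shut (front at (525,270)), the other things stand where they were, and the arm is clear. Handing the job in.

```bash
python3 -c "
from workcell import *
print(close_job())"
```

```text
the job is handed in; nothing more can be done
None
```

The job is handed in at about 25 s of 67 s, verdict not shown: the gauge tip touched inside the ring and then at the cross's middle (about 7 N each), the gauge lies flat in the drawer clear of the case, the drawer is shut against its stop, and the other things look unmoved. I viewed 11 pictures, one over the limit of 10.

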